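# Weigh the carton delivery on the counter balance

## Robot

A 7-joint arm with a two-finger parallel gripper is mounted at the origin on the work surface. World frame = base frame: x ahead of the robot, y to its left, z up, the work surface at z = 0. Lengths are in m, angles in rad, forces in N, time in s.
With the tool pointing down it reaches from about 0.425 to 0.8 m from the base axis. Payload 8.3 kg.
Tool frame: the origin (TCP) lies on the centre line of the jaws, within the pads' length; the fingertips stand 17 mm ahead of it and the grasp point (between the pads) lies 2 mm behind it; z points along the fingers, y is the line along which they close (so a half turn about z gives the same grasp; the last joint's range is limited). The gripper opens to 85 mm and grips with 20 to 120 N. Pads are 22 mm wide; open, the fingers measure 114 mm over their backs; the gripper's body (76 mm by 85 mm) begins 54 mm behind the grasp point. The pads swing forward as they close: fully open they stand 13 mm farther back than shut.
Start: joints at [-1.35, 0.383, 0.016, 1.37, -0.006, 1.388, -0.046], TCP at [0.175, 0.6, 0.248] pointing down, gripper open.
Joint ranges: [-2.95, 2.95], [-0.25, 2.06], [-1.52, 1.56], [0.18, 2.33], [-1.44, 4.58], [0.02, 2.06], [-3.01, 3.01]. Speed limits (rad/s): [2.39, 2.39, 3.01, 3.01, 3.14, 3.14, 3.14].

## Interface

Orientations are given as a unit quaternion [x, y, z, w].
In Python, from station import r, cams, job gives the robot as it stands.
- The arm moves only by the tool arm_command, never from a script. Its argument "plan" is a list that holds one entry, the list of rows, each a list of 5 numbers: the shift along the tool's x, y, z in cm, then the turn about the tool's z in rad, then the opening, from 0 (shut) to 1 (fully open). In form: [[[dx, dy, dz, turn, grip], ...]]. A call has 1 to 20 rows; each row is the pose to reach, as a shift and turn from the pose commanded when the call began, along the tool's axes at that moment; what a row does not reach only later rows make up. A row lasts 1/8 s, in which the tool goes at most 62.5 mm and 10.7 degrees, less where a joint would pass 70% of its speed; a pose out of reach is approached as far as the arm can. A call with a gripper value outside its range is refused whole. The fingers move at their own pace and stop on an object; "force" is the grip in N (left out, the last holds). Time passes only in rows, so rows that repeat a pose let the fingers close. It gives the time, the measured TCP pose, the force, the opening and the grip force at its end, in the units of the state.
- r.observe(): the state, without advancing time (a new reading comes with each control period).
- cams.snapshot(name): name is "scene" or "top" or "wrist"; returns (picture, depth): 384x512x3 uint8, red, green, blue; 384x512 float32, m along the optical axis (not along the pixel's ray), 0 where there is no reading.
- cams.camera_model(name): a dict with "fx", "fy", "cx", "cy" (pixels), "rvec" (rotation vector, rad) and "tvec" (3), from world to camera coordinates, as OpenCV has them; the wrist camera has in their place "mount" (4x4, takes a point from camera to tool coordinates, whose origin is the TCP and whose axes are the flange's). Camera axes: x right, y down, z forward; pixel columns grow to the right and rows downward; lengths in m; the calibration is good to about 2 mm. A picture is of the moment at which its call begins: read the wrist's pose just before it. camera_model takes no time and is no camera call.
- job.job_done(): hands the job in; it is judged then, once.
The state is a dict: "clock": time; "q": joint angles; "dq": joint speeds; "effort": joint torques, N m; "ee_pos": TCP position; "tcp_rot": TCP orientation; "force": force on the tool from outside, world axes, zero at the start; "torque": the same for the moment, N m; "opening": finger opening in m; "grasp_force": force on a finger pad.
Only numpy, scipy, OpenCV 4.12 (cv2) and the standard library are available. Lean on these libraries where they do the work, as an engineer would, in place of code of your own. Each camera call takes 0.05 s, during which the arm holds its last target. There are 200 camera calls.

## Task

Weigh the delivery for the breakfast counter: first stack all the closed cartons that are there right side up and squarely one on another, as one column centred on the balance's rectangular plate with their long sides along the plate's long side. Then set knobbed weights in the round dish, one after another, until the beam floats level, and leave it so, with the cartons still in their neat column. Do not shift the jam jar, the shaker or the mug.

Things in the scene. Friction and masses are not known exactly. Their poses are not given: they have to be found in the camera images.
- balance: white two-pan counter balance, fixed to the counter, housing 110 x 360 mm, 34 mm high; origin under its centre at counter height. Its y axis runs along the beam towards the rectangular plate, z up. The plate's centre is at y = +160 mm, the round dish's at y = -160 mm. A thin black pointer and white card (reaching 160 mm above the counter, look only) stand in the middle between the pans, within 40 mm of the centre
- beam (a joint): tilt of the balance beam, rad: 0 = level, +0.12 = plate side fully down on its stop, -0.12 = dish side fully down on its stop. It swings freely, well damped, settling in about 1 s, with a weak restoring spring: it lies on a stop when the two sides differ by about one weight, and tilts in proportion (about 0.7 rad per kg of difference) when they differ less. Empty it is level
- plate_top (a point): centre of the top face of the balance's flat rectangular steel plate, 130 mm (its x axis) x 76 mm (its y axis), no rim; z up. 96 mm above the counter when the beam is level, 19 mm lower or higher at the stops. The plate always stays horizontal and it does not matter where on it a load stands
- dish_top (a point): centre of the inner floor of the balance's round steel dish, inner radius 85 mm (at the flats), rim 10 mm high; z up. 96 mm above the counter when level, 19 mm lower or higher at the stops; always horizontal, and it does not matter where in it the weights stand. It has room for seven weights, one in the middle and six around it at 57 mm
- tall_a: closed plain cardboard carton, tall kind, 110 mm (x) x 60 mm (y) x 56 mm high (z), a strip of paper tape along the top; origin at the centre of its underside; mass below 0.4 kg. It may be absent; three or four of the four cartons are there
- tall_b: closed plain cardboard carton, tall kind, 110 mm (x) x 60 mm (y) x 56 mm high (z), a strip of paper tape along the top; origin at the centre of its underside; mass below 0.4 kg. It may be absent; three or four of the four cartons are there
- flat_a: closed plain cardboard carton, flat kind, 110 mm (x) x 60 mm (y) x 30 mm high (z), a strip of paper tape along the top; origin at the centre of its underside; mass below 0.4 kg. It may be absent; three or four of the four cartons are there
- flat_b: closed plain cardboard carton, flat kind, 110 mm (x) x 60 mm (y) x 30 mm high (z), a strip of paper tape along the top; origin at the centre of its underside; mass below 0.4 kg. It may be absent; three or four of the four cartons are there
- weight1: steel knobbed weight, one of seven alike, about 0.18 kg: a disc of 48 mm diameter 20 mm high, on it a neck of 14 mm diameter 12 mm high, on that a round knob of 26 mm diameter 24 mm high (32 to 56 mm above the underside); origin at the centre of its underside, z up. Some whole number of them, never all seven, balances the cartons
- weight2: steel knobbed weight, one of seven alike, about 0.18 kg: a disc of 48 mm diameter 20 mm high, on it a neck of 14 mm diameter 12 mm high, on that a round knob of 26 mm diameter 24 mm high (32 to 56 mm above the underside); origin at the centre of its underside, z up. Some whole number of them, never all seven, balances the cartons
- weight3: steel knobbed weight, one of seven alike, about 0.18 kg: a disc of 48 mm diameter 20 mm high, on it a neck of 14 mm diameter 12 mm high, on that a round knob of 26 mm diameter 24 mm high (32 to 56 mm above the underside); origin at the centre of its underside, z up. Some whole number of them, never all seven, balances the cartons
- weight4: steel knobbed weight, one of seven alike, about 0.18 kg: a disc of 48 mm diameter 20 mm high, on it a neck of 14 mm diameter 12 mm high, on that a round knob of 26 mm diameter 24 mm high (32 to 56 mm above the underside); origin at the centre of its underside, z up. Some whole number of them, never all seven, balances the cartons
- weight5: steel knobbed weight, one of seven alike, about 0.18 kg: a disc of 48 mm diameter 20 mm high, on it a neck of 14 mm diameter 12 mm high, on that a round knob of 26 mm diameter 24 mm high (32 to 56 mm above the underside); origin at the centre of its underside, z up. Some whole number of them, never all seven, balances the cartons
- weight6: steel knobbed weight, one of seven alike, about 0.18 kg: a disc of 48 mm diameter 20 mm high, on it a neck of 14 mm diameter 12 mm high, on that a round knob of 26 mm diameter 24 mm high (32 to 56 mm above the underside); origin at the centre of its underside, z up. Some whole number of them, never all seven, balances the cartons
- weight7: steel knobbed weight, one of seven alike, about 0.18 kg: a disc of 48 mm diameter 20 mm high, on it a neck of 14 mm diameter 12 mm high, on that a round knob of 26 mm diameter 24 mm high (32 to 56 mm above the underside); origin at the centre of its underside, z up. Some whole number of them, never all seven, balances the cartons
- jam_jar: bystander: closed jam jar, 46 mm diameter, 60 mm high; origin at the centre of its underside
- shaker: bystander: white shaker with steel cap, 36 mm diameter, 60 mm high; origin at the centre of its underside
- mug: bystander: white mug, 76 mm diameter, 90 mm high; origin at the centre of its underside
Not all that is in view belongs to the job. Leave any orange look-alike of the weight5 alone.

How it is judged:
On the way, in this order (a step that is already met when the one before it is completed fails the run):
1. all cartons stand released in one square column on the plate, plate side fully down (x of tall_a in the frame of plate_top between -0.025 and 0.025 m and y of tall_a in the frame of plate_top between -0.025 and 0.025 m and z of each of tall_a, tall_b, flat_a, flat_b in the frame of plate_top above -0.004 m and angle between the x axis of each of tall_a, tall_b, flat_a, flat_b and the x axis of plate_top, either way round below 0.15 rad and angle between each of tall_a, tall_b, flat_a, flat_b's own z axis and vertical below 0.06 rad and linear speed of each of tall_a, tall_b, flat_a, flat_b below 0.02 m/s and contact force between each of tall_a, tall_b, flat_a, flat_b and the fingers below 0.1 N and x of tall_b in the frame of plate_top between -0.025 and 0.025 m and y of tall_b in the frame of plate_top between -0.025 and 0.025 m and x of flat_a in the frame of plate_top between -0.025 and 0.025 m and y of flat_a in the frame of plate_top between -0.025 and 0.025 m and x of flat_b in the frame of plate_top between -0.025 and 0.025 m and y of flat_b in the frame of plate_top between -0.025 and 0.025 m and horizontal distance between tall_a and tall_b below 0.01 m and angle between the x axis of tall_a and the x axis of tall_b, either way round below 0.12 rad and horizontal distance between each of tall_a, tall_b and flat_a below 0.01 m and angle between the x axis of each of tall_a, tall_b and the x axis of flat_a, either way round below 0.12 rad and horizontal distance between each of tall_a, tall_b, flat_a and flat_b below 0.01 m and angle between the x axis of each of tall_a, tall_b, flat_a and the x axis of flat_b, either way round below 0.12 rad and value of joint beam above 0.09 rad), for 0.3 s.
2. the beam floats level under the whole column (x of tall_a in the frame of plate_top between -0.025 and 0.025 m and y of tall_a in the frame of plate_top between -0.025 and 0.025 m and z of each of tall_a, tall_b, flat_a, flat_b in the frame of plate_top above -0.004 m and angle between the x axis of each of tall_a, tall_b, flat_a, flat_b and the x axis of plate_top, either way round below 0.15 rad and angle between each of tall_a, tall_b, flat_a, flat_b's own z axis and vertical below 0.06 rad and linear speed of each of tall_a, tall_b, flat_a, flat_b below 0.02 m/s and contact force between each of tall_a, tall_b, flat_a, flat_b and the fingers below 0.1 N and x of tall_b in the frame of plate_top between -0.025 and 0.025 m and y of tall_b in the frame of plate_top between -0.025 and 0.025 m and x of flat_a in the frame of plate_top between -0.025 and 0.025 m and y of flat_a in the frame of plate_top between -0.025 and 0.025 m and x of flat_b in the frame of plate_top between -0.025 and 0.025 m and y of flat_b in the frame of plate_top between -0.025 and 0.025 m and horizontal distance between tall_a and tall_b below 0.01 m and angle between the x axis of tall_a and the x axis of tall_b, either way round below 0.12 rad and horizontal distance between each of tall_a, tall_b and flat_a below 0.01 m and angle between the x axis of each of tall_a, tall_b and the x axis of flat_a, either way round below 0.12 rad and horizontal distance between each of tall_a, tall_b, flat_a and flat_b below 0.01 m and angle between the x axis of each of tall_a, tall_b, flat_a and the x axis of flat_b, either way round below 0.12 rad and value of joint beam between -0.04 and 0.04 rad and velocity of joint beam between -0.03 and 0.03 rad/s), for 0.5 s.
At the end, for the whole second after the job is handed in: Every carton present stands released and still on the plate, within 25 mm of its centre each way and 0.15 rad of its long side, upright within 0.06 rad; every two within 10 mm horizontally and 0.12 rad of each other; the beam is within 0.04 rad of level and still (all of step 2); the robot touches nothing.
It fails at once if the jam jar, shaker or mug was shifted by more than 40 mm (distance of any of jam_jar, shaker, mug from where it was at the start of the episode above 0.04 m).
Of tall_a, tall_b, flat_a, flat_b only 3 to 4 are there at a start; the rules pass over those that are not, and their reading is None.
At some moment in a run one of weight1, weight2, weight3, weight4, weight5, weight6, weight7 may be knocked a few centimetres aside while the robot is not near it.
It also fails if it takes over 210 s, if anything falls off the work surface, if the arm or the gripper's body presses on something with over 40 N, if the wrist force passes 120 N, or if a joint passes its speed limit or range.

## Working session

There is one attempt and no reset: what is moved stays moved. The work goes in short steps, Python scripts to look and compute and a tool call to move; the robot and the scene stay as the last step left them, time stands still between calls to the robot, and variables do not carry over. Pictures are saved under pics/ and viewed, at most 14 in all, crops included, and the job is handed in when it is done.

Besides the shell and the picture viewer there is one more tool, called after "Emit:" as name(argument=value, ...), one argument or row to a line, values as JSON. arm_command: Moves the arm, as the interface text tells. Its arguments: {"type":"object","properties":{"plan":{"type":"array","items":{"type":"array","items":{"type":"array","items":{"type":"number"}}}},"force":{"type":"number"}},"required":["plan"]}

```bash
mkdir -p pics; ls; cat > h.py <<'E'
import numpy as np, cv2
from station import r, cams, job
from scipy.spatial.transform import Rotation as R
def ext(name):
    m=cams.camera_model(name)
    if 'rvec' in m:
        Rm=cv2.Rodrigues(np.array(m['rvec'],float))[0]; t=np.array(m['tvec'],float)
        return m,Rm.T,-Rm.T@t
    s=r.observe(); M=np.array(m['mount']); Rt=R.from_quat(s['tcp_rot']).as_matrix()
    return m,Rt@M[:3,:3],Rt@M[:3,3]+np.array(s['ee_pos'])
def snap(name,fn=None):
    e=ext(name); p,d=cams.snapshot(name)
    if fn: cv2.imwrite('pics/'+fn,cv2.cvtColor(p,cv2.COLOR_RGB2BGR))
    return p,d,e
def cloud(d,e):
    m,Rw,c=e; v,u=np.indices(d.shape)
    P=np.stack([(u-m['cx'])/m['fx']*d,(v-m['cy'])/m['fy']*d,d],-1)@Rw.T+c
    P[d<=0]=np.nan
    return P
def ray(uv,z,e):
    m,Rw,c=e; k=Rw@np.array([(uv[0]-m['cx'])/m['fx'],(uv[1]-m['cy'])/m['fy'],1]); return c+k*(z-c[2])/k[2]
E
python3 - <<'E'
from h import *
for n in('scene','top','wrist'):
    p,d,e=snap(n,n+'0.png'); np.savez('%s0.npz'%n,p=p,d=d); print(n,e[0]['fx'],e[2],e[1][:,2])
print(r.observe())
E
```

```text
pics
scene 420.2356355846415 [ 1.10213557 -0.8118347   1.12577947] [-0.38350579  0.55076333 -0.7413387 ]
top 420.9308151957619 [ 0.31326798 -0.04793286  1.48630871] [ 1.67320546e-01  2.30726797e-04 -9.85902521e-01]
wrist 288.16961147576075 [0.10552262 0.62012094 0.37446296] [ 0.27102549 -0.08012774 -0.95923132]
{'clock': 0.15, 'q': array([-1.34990374,  0.38405992,  0.016371  ,  1.37092002, -0.00632623,
        1.38818114, -0.04651543]), 'dq': array([-0.00028799, -0.00330111, -0.00050326, -0.00254177,  0.00149501,
        0.00054144, -0.00029626]), 'effort': array([ 3.31604635e-03, -6.28152466e+01,  8.46462585e-01, -3.72171521e+01,
        1.68075197e-02,  1.08913917e-02,  4.11464441e-05]), 'ee_pos': array([0.1748469 , 0.59966666, 0.24749593]), 'tcp_rot': array([ 1.41396932e-01,  9.89952690e-01, -7.51666590e-04, -1.14844554e-04]), 'force': array([0.15171933, 0.0407656 , 0.35815691]), 'torque': array([ 0.00669433, -0.03177566,  0.00593326]), 'grasp_force': 0.0, 'opening': 0.08550320162560753}
```

View pics/top0.png

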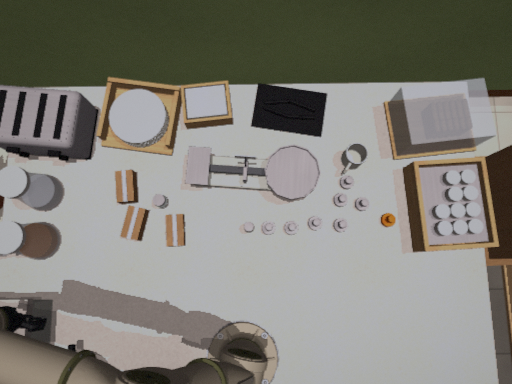

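View pics/scene0.png

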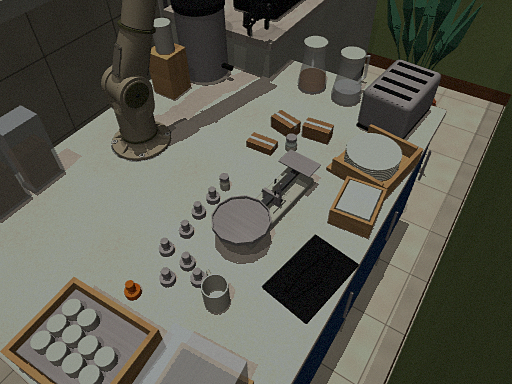

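The top view shows three cartons at (125,186), (134,223) and (175,230). The plate is at (199,167) and the dish at (292,172). Seven steel weights run from (269,228) to (347,182), with the orange look-alike at (388,220). The jar and shaker are at (249,228) and (159,201), the mug at (354,157). Next I measure them from depth.

```bash
cat > meas.py <<'E'
from h import *
def blobs(P,x,zlo,zhi,minpx=12):
    Z=P[...,2]; m=((Z>zlo)&(Z<zhi)).astype(np.uint8)
    n,l,s,c=cv2.connectedComponentsWithStats(m)
    for i in range(1,n):
        if s[i,4]<minpx: continue
        q=P[l==i]
        if q[:,0].min()<x[0] or q[:,0].max()>x[1] or q[:,1].max()>x[3] or q[:,1].min()<x[2]: continue
        (cx,cy),(w,h),a=cv2.minAreaRect((q[:,:2]*1000).astype(np.float32))
        yield c[i].round(),s[i,4],[round(cx),round(cy),round(w),round(h),round(a)],np.percentile(q[:,2]*1000,[5,50,95]).round()
E
python3 - <<'E'
from meas import *
z=np.load('top0.npz'); e=ext('top'); P=cloud(z['d'],e)
print('counter z',np.nanmedian(P[290,200:230,2]),P[250,200],P[250,330])
for b in blobs(P,(0.3,1.0,-.6,.6),.012,.15): print(*b)
print('weights knobs')
for b in blobs(P,(0.3,1.0,-.6,.6),.042,.066,6): print(*b)
E
```

```text
counter z 0.0008654392786724419 [ 0.35953785  0.14474467 -0.00226621] [ 0.35391291 -0.3113645  -0.0061271 ]
[159. 112.] 7136 [834, 264, 473, 264, 87] [15. 70. 78.]
[289. 103.] 222 [890, -184, 196, 41, 79] [14. 20. 26.]
[289. 114.] 225 [848, -180, 191, 33, 80] [13. 20. 26.]
[354. 156.] 399 [671, -387, 75, 103, 27] [19. 66. 92.]
[257. 171.] 5007 [624, -45, 451, 186, 85] [ 31.  94. 103.]
[126. 186.] 678 [582, 400, 112, 62, 6] [21. 55. 61.]
[347. 182.] 143 [592, -378, 45, 47, 44] [15. 22. 59.]
[341. 200.] 150 [529, -351, 44, 46, 45] [16. 23. 59.]
[160. 201.] 170 [529, 279, 44, 42, 4] [24. 58. 65.]
[362. 204.] 151 [514, -428, 44, 48, 47] [16. 23. 60.]
[134. 223.] 676 [453, 366, 63, 110, 77] [26. 56. 60.]
[389. 220.] 156 [455, -513, 47, 42, 17] [15. 23. 59.]
[175. 230.] 578 [429, 228, 110, 62, 4] [24. 30. 36.]
[315. 223.] 145 [447, -260, 45, 42, 89] [16. 22. 60.]
[341. 225.] 152 [440, -347, 46, 44, 13] [15. 22. 58.]
[269. 228.] 152 [433, -96, 46, 45, 57] [16. 22. 60.]
[291. 228.] 148 [432, -175, 44, 46, 43] [16. 22. 59.]
[249. 227.] 89 [434, -27, 31, 32, 89] [30. 59. 64.]
weights knobs
[12
[... 751 characters left out ...]
 7, 62] [45. 58. 63.]
[232. 173.] 7 [620, 28, 21, 2, 88] [57. 63. 65.]
[260. 175.] 7 [612, -69, 21, 1, 87] [61. 64. 65.]
[349. 180.] 48 [592, -377, 23, 21, 89] [44. 56. 63.]
[159. 200.] 120 [531, 280, 40, 39, 85] [53. 60. 65.]
[342. 198.] 48 [528, -351, 24, 25, 1] [48. 56. 59.]
[364. 202.] 50 [513, -427, 23, 23, 89] [45. 56. 61.]
[133. 223.] 601 [453, 367, 62, 110, 77] [50. 56. 60.]
[391. 219.] 52 [455, -515, 24, 23, 28] [47. 56. 61.]
[316. 222.] 48 [446, -258, 24, 24, 85] [44. 56. 61.]
[342. 224.] 50 [441, -348, 24, 25, 84] [48. 56. 61.]
[249. 227.] 75 [434, -28, 30, 30, 24] [52. 60. 64.]
[269. 227.] 44 [434, -97, 21, 24, 87] [50. 56. 61.]
[292. 227.] 47 [433, -175, 24, 21, 0] [50. 56. 60.]
```

```bash
python3 - <<'E'
import cv2
a=cv2.imread('pics/top0.png')[130:260,90:400]
cv2.imwrite('pics/c1.png',cv2.resize(a,(790,331),interpolation=cv2.INTER_CUBIC))
E
```

```text
(no output)
```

View pics/c1.png

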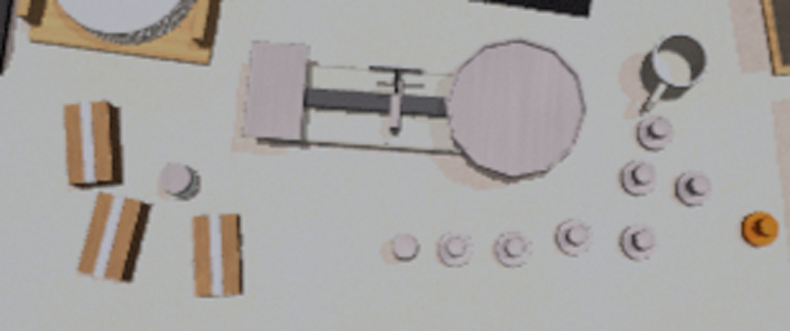

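The crop confirms seven grey weights, the orange decoy at the far right (left alone), and three cartons, two tall and one flat. The jar (46 mm across) is at (529,279) mm and the shaker at (434,-27) mm. Next, precise fits of the plate, dish and carton tops.

```bash
cat >> meas.py <<'E'
def rect(P,e,x,zlo,zhi,zp):
    "min-area rectangle of points in box x, rays cast on plane zp"
    Z=P[...,2]; m=((Z>zlo)&(Z<zhi)&(P[...,0]>x[0])&(P[...,0]<x[1])&(P[...,1]>x[2])&(P[...,1]<x[3])).astype(np.uint8)
    n,l,s,c=cv2.connectedComponentsWithStats(m); i=1+np.argmax(s[1:,4]); v,u=np.nonzero(l==i)
    k=np.stack([(u-e[0]['cx'])/e[0]['fx'],(v-e[0]['cy'])/e[0]['fy'],np.ones(len(u))],-1)@e[1].T
    q=(e[2]+k*((zp-e[2][2])/k[:,2])[:,None])[:,:2]*1000
    (cx,cy),(w,h),a=cv2.minAreaRect(q.astype(np.float32))
    if h>w: w,h,a=h,w,a+90
    a=(a+90)%180-90
    mu=q.mean(0)
    return dict(c=(round(cx,1),round(cy,1)),mean=mu.round(1),wh=(round(w),round(h)),ang=round(a,1),z=np.median(Z[l==i]).round(4),n=len(u))
def go(pts,s=None):
    "rows for world targets (x,y,z[m],tool-y direction deg)"
    s=s or r.observe(); Rt=R.from_quat(s['tcp_rot']).as_matrix(); phi=np.degrees(np.arctan2(Rt[1,1],Rt[0,1]))
    print('at',np.array(s['ee_pos']).round(4),'ydir',phi.round(1),'tilt',(Rt[:2,2]).round(4),'t',round(s['clock'],2))
    for p in pts:
        d=Rt.T@(np.array(p[:3])-s['ee_pos'])*100; t=(phi-p[3]+90)%180-90
        print(d.round(2),round(np.radians(t),3))
E
python3 - <<'E'
from meas import *
z=np.load('top0.npz'); e=ext('top'); P=cloud(z['d'],e)
print('plate',rect(P,e,(.5,.8,.06,.25),.085,.11,.096))
print('dish',rect(P,e,(.45,.75,-.35,-.06),.085,.125,.1))
for n,x,h in(('tall1',(.5,.67,.34,.48),.056),('tall2',(.37,.53,.3,.45),.056),('flat',(.34,.5,.17,.28),.03)): print(n,rect(P,e,x,h-.01,h+.012,h))
s=r.observe()
go([(.582,.4,.18,96),(.453,.367,.18,77),(.429,.228,.18,94)])
E
```

```text
plate {'c': (640.9, 141.0), 'mean': array([640.3, 141.1]), 'wh': (130, 76), 'ang': -4.8, 'z': np.float64(0.0964), 'n': 835}
dish {'c': (614.4, -177.5), 'mean': array([ 613.8, -177.7]), 'wh': (185, 182), 'ang': -20.1, 'z': np.float64(0.0968), 'n': 2344}
tall1 {'c': (581.5, 399.2), 'mean': array([581.3, 399.5]), 'wh': (112, 63), 'ang': 5.9, 'z': np.float64(0.056), 'n': 571}
tall2 {'c': (453.2, 365.6), 'mean': array([453.1, 365.9]), 'wh': (110, 63), 'ang': -13.2, 'z': np.float64(0.0563), 'n': 592}
flat {'c': (428.7, 227.6), 'mean': array([428.8, 227.7]), 'wh': (111, 62), 'ang': 1.3, 'z': np.float64(0.0302), 'n': 569}
at [0.1748 0.5997 0.2475] ydir 73.7 tilt [-0.0004 -0.0015] t 0.15
[-44.68  -7.76   6.76] -0.388
[-33.22 -14.54   6.77] -0.057
[-34.8  -28.56   6.79] -0.354
```

Emit:
arm_command(
  plan=[
    [[-44.65,-7.82,3,-0.387,1],[-44.65,-7.82,3,-0.387,1],[-44.65,-7.82,3,-0.387,1],[-44.65,-7.82,3,-0.387,1],[-44.65,-7.82,3,-0.387,1],[-44.65,-7.82,3,-0.387,1],[-44.65,-7.82,3,-0.387,1],[-44.65,-7.82,3,-0.387,1],[-44.65,-7.82,10,-0.387,1],[-44.65,-7.82,10,-0.387,1],[-44.65,-7.82,10,-0.387,1]],
  ],
  force=40,
)

```text
clock: 1.52
ee_pos: [0.5807, 0.4009, 0.1487]
tcp_rot: [-0.052, 0.999, -0.0, -0.001]
force: [0.2, 0.8, 0.3]
opening: 0.0856
grasp_force: 0.0
```

```bash
python3 - <<'E'
from meas import *
go([(.5815,.3993,.036,95.9),(.5815,.3993,.22,95.9)])
s=r.observe(); p,d,e=snap('wrist','w1.png'); P=cloud(d,e)
print(rect(P,e,(.5,.67,.34,.48),.045,.07,.056))
E
```

```text
at [0.5807 0.4009 0.1487] ydir 96.0 tilt [-0.0012 -0.0001] t 1.52
[-0.07 -0.17 11.27] 0.002
[-0.05 -0.17 -7.13] 0.002
{'c': (583.4, 402.5), 'mean': array([579.5, 402. ]), 'wh': (112, 60), 'ang': 5.6, 'z': np.float64(0.0576), 'n': 9853}
```

Emit:
arm_command(
  plan=[
    [[0,0,6,0,1],[0,0,11.2,0,1],[0,0,11.2,0,1],[0,0,11.2,0,0.6],[0,0,11.2,0,0.6],[0,0,11.2,0,0.6],[0,0,11.2,0,0.6],[0,0,8,0,0.6],[0,0,2,0,0.6],[0,0,-4,0,0.6],[0,0,-8,0,0.6],[0,0,-8,0,0.6]],
  ],
  force=40,
)

```text
clock: 3.08
ee_pos: [0.5836, 0.401, 0.2353]
tcp_rot: [-0.052, 0.999, 0.003, 0.004]
force: [0.4, -0.1, -3.7]
opening: 0.0596
grasp_force: 45.1
```

```bash
python3 - <<'E'
from meas import *
go([(.6407,.141,.22,85.2),(.6407,.141,.14,85.2),(.6407,.141,.113,85.2)])
E
```

```text
at [0.5836 0.401  0.2353] ydir 95.9 tilt [0.0086 0.0064] t 3.08
[ -2.99 -26.46   1.42] 0.187
[ -2.92 -26.5    9.42] 0.187
[ -2.89 -26.52  12.12] 0.187
```

Emit:
arm_command(
  plan=[
    [[-3,-26.5,1.4,0.187,0.6],[-3,-26.5,1.4,0.187,0.6],[-3,-26.5,1.4,0.187,0.6],[-3,-26.5,1.4,0.187,0.6],[-3,-26.5,1.4,0.187,0.6],[-3,-26.5,1.4,0.187,0.6],[-3,-26.5,5,0.187,0.6],[-3,-26.5,5,0.187,0.6],[-3,-26.5,5,0.187,0.6],[-3,-26.5,5,0.187,0.6]],
  ],
)

```text
clock: 4.32
ee_pos: [0.6395, 0.1403, 0.1798]
tcp_rot: [0.041, 0.999, 0.0, 0.001]
force: [0.3, -0.3, -3.8]
opening: 0.0595
grasp_force: 45.1
```

```bash
python3 - <<'E'
from meas import *
go([(.6407,.141,.14,85.2),(.6407,.141,.113,85.2)])
p,d,e=snap('wrist','w2.png')
p,d,e=snap('top','t2.png'); P=cloud(d,e)
cv2.imwrite('pics/t2c.png',cv2.resize(cv2.cvtColor(p,cv2.COLOR_RGB2BGR)[100:260,90:400],(790,408)))
E
```

```text
at [0.6395 0.1403 0.1798] ydir 85.3 tilt [0.0021 0.0007] t 4.33
[-0.11  0.08  3.99] 0.001
[-0.1   0.08  6.69] 0.001
```

View pics/w2.png

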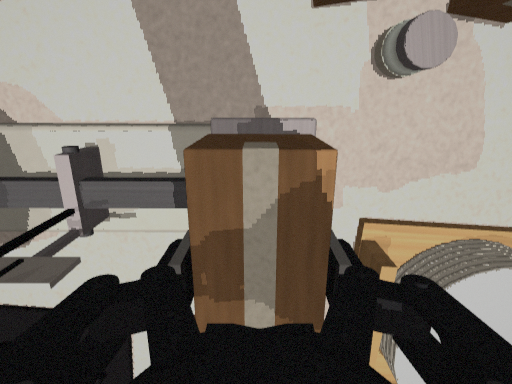

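The wrist view shows the carton held squarely over the plate. The plate's far edge shows at about (264,125), centred with the carton. I lower it to the stop and release.

Emit:
arm_command(
  plan=[
    [[-0.1,0.08,3.5,0,0.6],[-0.1,0.08,5,0,0.6],[-0.1,0.08,6,0,0.6],[-0.1,0.08,6.6,0,0.6],[-0.1,0.08,6.6,0,0.6],[-0.1,0.08,6.6,0,0.6],[-0.1,0.08,6.6,0,0.75],[-0.1,0.08,6.6,0,0.85],[-0.1,0.08,6.6,0,1],[-0.1,0.08,6.6,0,1],[-0.1,0.08,4,0,1],[-0.1,0.08,0,0,1],[-0.1,0.08,-4,0,1],[-0.1,0.08,-4,0,1]],
  ],
)

```text
clock: 6.18
ee_pos: [0.6418, 0.1403, 0.2225]
tcp_rot: [0.042, 0.999, 0.001, 0.003]
force: [-0.3, 0.5, 0.2]
opening: 0.0854
grasp_force: 0.0
```

```bash
python3 - <<'E'
from meas import *
p,d,e=snap('wrist'); P=cloud(d,e)
print(rect(P,e,(.55,.73,.08,.2),.12,.145,.133))
go([(.4532,.3658,.2,76.8),(.4532,.3658,.036,76.8)])
E
```

```text
{'c': (639.9, 140.5), 'mean': array([635.7, 140.8]), 'wh': (112, 60), 'ang': -5.0, 'z': np.float64(0.1344), 'n': 10305}
at [0.6408 0.1402 0.2199] ydir 85.2 tilt [0.0031 0.0008] t 6.22
[20.59 20.91  1.95] 0.147
[20.64 20.89 18.35] 0.147
```

Emit:
arm_command(
  plan=[
    [[20.6,20.9,2,0.147,1],[20.6,20.9,2,0.147,1],[20.6,20.9,2,0.147,1],[20.6,20.9,2,0.147,1],[20.6,20.9,2,0.147,1],[20.6,20.9,2,0.147,1],[20.6,20.9,9,0.147,1],[20.6,20.9,9,0.147,1],[20.6,20.9,9,0.147,1],[20.6,20.9,9,0.147,1]],
  ],
)

```text
clock: 7.48
ee_pos: [0.4534, 0.3661, 0.1304]
tcp_rot: [0.115, 0.993, 0.001, 0.001]
force: [0.3, -0.2, -0.8]
opening: 0.0854
grasp_force: 0.0
```

```bash
python3 - <<'E'
from meas import *
p,d,e=snap('wrist'); P=cloud(d,e)
print(rect(P,e,(.37,.53,.3,.45),.045,.07,.056))
go([(.4532,.3658,.036,76.8)])
E
```

```text
{'c': (455.0, 368.8), 'mean': array([450.9, 369.8]), 'wh': (112, 60), 'ang': -13.1, 'z': np.float64(0.0576), 'n': 11551}
at [0.4533 0.3662 0.1304] ydir 76.7 tilt [0.0024 0.0022] t 7.53
[ 0.02 -0.07  9.44] -0.001
```

Emit:
arm_command(
  plan=[
    [[0,0.15,5.5,0,1],[0,0.15,9.4,0,1],[0,0.15,9.4,0,1],[0,0.15,9.4,0,0.6],[0,0.15,9.4,0,0.6],[0,0.15,9.4,0,0.6],[0,0.15,9.4,0,0.6],[0,0,6,0,0.6],[0,0,0,0,0.6],[0,0,-6,0,0.6],[0,0,-11,0,0.6],[0,0,-11,0,0.6]],
  ],
  force=40,
)

```text
clock: 9.02
ee_pos: [0.454, 0.367, 0.2445]
tcp_rot: [0.115, 0.993, 0.004, 0.003]
force: [0.1, 0.1, -4.3]
opening: 0.0594
grasp_force: 45.6
```

```bash
python3 - <<'E'
from meas import *
go([(.6405,.1408,.245,85.1),(.6405,.1408,.17,85.1)])
E
```

```text
at [0.454  0.367  0.2445] ydir 76.8 tilt [0.0075 0.0072] t 9.03
[-23.34 -17.75  -0.07] -0.145
[-23.29 -17.81   7.43] -0.145
```

Emit:
arm_command(
  plan=[
    [[-23.3,-17.8,0,-0.145,0.6],[-23.3,-17.8,0,-0.145,0.6],[-23.3,-17.8,0,-0.145,0.6],[-23.3,-17.8,0,-0.145,0.6],[-23.3,-17.8,0,-0.145,0.6],[-23.3,-17.8,0,-0.145,0.6],[-23.3,-17.8,2,-0.145,0.6],[-23.3,-17.8,4,-0.145,0.6],[-23.3,-17.8,4,-0.145,0.6],[-23.3,-17.8,4,-0.145,0.6],[-23.3,-17.8,4,-0.145,0.6]],
  ],
)

```text
clock: 10.4
ee_pos: [0.6386, 0.1394, 0.1994]
tcp_rot: [0.043, 0.999, 0.0, 0.001]
force: [-0.7, 0.0, -3.4]
opening: 0.0594
grasp_force: 45.3
```

```bash
python3 - <<'E'
from meas import *
go([(.6405,.1408,.17,85.1)])
p,d,e=snap('wrist'); P=cloud(d,e); z=r.observe()['ee_pos'][2]+.020
print(z,rect(P,e,(.55,.73,.08,.2),z-.01,z+.01,z))
E
```

```text
at [0.6386 0.1394 0.1994] ydir 85.1 tilt [0.0015 0.0005] t 10.4
[-0.17  0.15  2.94] 0.0
0.2193005474403873 {'c': (624.4, 140.4), 'mean': array([619.8, 141.2]), 'wh': (87, 83), 'ang': 85.1, 'z': np.float64(0.2196), 'n': 27249}
```

Emit:
arm_command(
  plan=[
    [[-0.15,0.15,1.5,0,0.6],[-0.15,0.15,2.5,0,0.6],[-0.15,0.15,2.95,0,0.6],[-0.15,0.15,2.95,0,0.6],[-0.15,0.15,2.95,0,0.6],[-0.15,0.15,2.95,0,0.75],[-0.15,0.15,2.95,0,0.85],[-0.15,0.15,2.95,0,1],[-0.15,0.15,2.95,0,1],[-0.15,0.15,1,0,1],[-0.15,0.15,-3,0,1],[-0.15,0.15,-7,0,1],[-0.15,0.15,-7,0,1],[-0.15,0.15,-7,0,1]],
  ],
)

```text
clock: 12.2
ee_pos: [0.6397, 0.1405, 0.2677]
tcp_rot: [0.043, 0.999, -0.0, -0.0]
force: [-0.1, 0.2, -0.1]
opening: 0.0853
grasp_force: 0.0
```

```bash
python3 - <<'E'
from meas import *
p,d,e=snap('wrist','w3.png'); P=cloud(d,e)
print(rect(P,e,(.55,.73,.08,.2),.176,.2,.189))
go([(.4287,.2277,.2,91.3),(.4287,.2277,.1,91.3)])
E
```

```text
{'c': (640.3, 140.8), 'mean': array([636.3, 141.1]), 'wh': (112, 60), 'ang': -4.8, 'z': np.float64(0.1904), 'n': 11152}
at [0.6394 0.1404 0.267 ] ydir 85.1 tilt [-0.0019 -0.0005] t 12.25
[21.72  6.9   6.73] -0.108
[21.71  6.91 16.73] -0.108
```

View pics/w3.png

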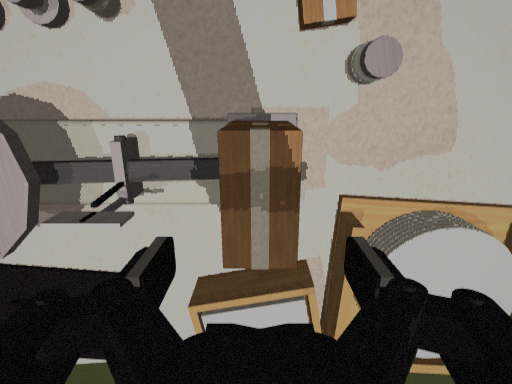

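The two tall cartons stand in line on the plate, with the tape at column 260, and the upper one measures (640.3,140.8) mm. The flat carton, near (328,10), is next.

Emit:
arm_command(
  plan=[
    [[21.7,6.9,6,-0.108,1],[21.7,6.9,6,-0.108,1],[21.7,6.9,6,-0.108,1],[21.7,6.9,6,-0.108,1],[21.7,6.9,6,-0.108,1],[21.7,6.9,14.5,-0.108,1],[21.7,6.9,14.5,-0.108,1],[21.7,6.9,14.5,-0.108,1],[21.7,6.9,14.5,-0.108,1]],
  ],
)

```text
clock: 13.38
ee_pos: [0.4305, 0.2277, 0.1241]
tcp_rot: [-0.011, 1.0, 0.0, 0.0]
force: [-0.5, 0.0, 0.3]
opening: 0.0859
grasp_force: 0.0
```

```bash
python3 - <<'E'
from meas import *
p,d,e=snap('wrist'); P=cloud(d,e)
print(rect(P,e,(.34,.5,.17,.28),.02,.045,.03))
go([(.4287,.2277,.022,91.3)])
E
```

```text
{'c': (430.5, 230.2), 'mean': array([426.6, 230. ]), 'wh': (112, 60), 'ang': 3.3, 'z': np.float64(0.0316), 'n': 9833}
at [0.4307 0.228  0.1245] ydir 91.2 tilt [0.0017 0.001 ] t 13.43
[ 0.22 -0.03 10.25] -0.001
```

Emit:
arm_command(
  plan=[
    [[0.1,0.1,5.5,-0.035,1],[0.1,0.1,10.3,-0.035,1],[0.1,0.1,10.3,-0.035,1],[0.1,0.1,10.3,-0.035,0.6],[0.1,0.1,10.3,-0.035,0.6],[0.1,0.1,10.3,-0.035,0.6],[0.1,0.1,10.3,-0.035,0.6],[0.1,0.1,6,-0.035,0.6],[0.1,0.1,0,-0.035,0.6],[0,0,-6,0,0.6],[0,0,-12,0,0.6],[0,0,-16,0,0.6],[0,0,-16,0,0.6]],
  ],
  force=40,
)

```text
clock: 15.05
ee_pos: [0.431, 0.2284, 0.2885]
tcp_rot: [-0.011, 1.0, 0.003, 0.004]
force: [0.5, 0.2, -2.0]
opening: 0.0592
grasp_force: 45.4
```

```bash
python3 - <<'E'
from meas import *
go([(.6405,.1408,.275,87.2),(.6405,.1408,.211,87.2)])
E
```

```text
at [0.431  0.2284 0.2885] ydir 91.3 tilt [0.0075 0.0053] t 15.05
[-20.74  -9.23   1.46] 0.071
[-20.69  -9.26   7.86] 0.071
```

Emit:
arm_command(
  plan=[
    [[-20.7,-9.2,1,0.106,0.6],[-20.7,-9.2,1,0.106,0.6],[-20.7,-9.2,1,0.106,0.6],[-20.7,-9.2,1,0.106,0.6],[-20.7,-9.2,1,0.106,0.6],[-20.7,-9.2,2,0.106,0.6],[-20.7,-9.2,3.5,0.106,0.6],[-20.7,-9.2,3.5,0.106,0.6],[-20.7,-9.2,3.5,0.106,0.6],[-20.7,-9.2,3.5,0.106,0.6]],
  ],
)

```text
clock: 16.3
ee_pos: [0.6387, 0.1406, 0.249]
tcp_rot: [0.042, 0.999, 0.0, 0.001]
force: [0.3, -0.2, -2.5]
opening: 0.0589
grasp_force: 45.2
```

```bash
python3 - <<'E'
from meas import *
go([(.6405,.1408,.2105,85.2)])
E
```

```text
at [0.6387 0.1406 0.249 ] ydir 85.2 tilt [0.001  0.0003] t 16.3
[-0.18  0.03  3.85] 0.0
```

Emit:
arm_command(
  plan=[
    [[-0.15,0,2,0,0.6],[-0.15,0,3.2,0,0.6],[-0.15,0,3.85,0,0.6],[-0.15,0,3.85,0,0.6],[-0.15,0,3.85,0,0.6],[-0.15,0,3.85,0,0.75],[-0.15,0,3.85,0,0.85],[-0.15,0,3.85,0,1],[-0.15,0,3.85,0,1],[-0.15,0,1,0,1],[-0.15,0,-4,0,1],[-0.15,0,-6,0,1],[-0.15,0,-6,0,1],[-0.15,0,-6,0,1]],
  ],
)

```text
clock: 18.05
ee_pos: [0.6396, 0.1403, 0.3066]
tcp_rot: [0.042, 0.999, -0.0, -0.001]
force: [-0.3, 0.2, -0.6]
opening: 0.0856
grasp_force: 0.0
```

```bash
cat > wts.py <<'E'
from meas import *
p,d,e=snap('top'); P=cloud(d,e)
try: print('dish z',rect(P,e,(.45,.75,-.3,-.09),.06,.125,.1)['z'])
except Exception as x: print(x)
for b in blobs(P,(0.3,.72,-.48,-.06),.044,.066,20): 
    q=ray(b[0],.056,e); print(b[0],b[1],b[2],b[3])
E
python3 - <<'E'
from meas import *
p,d,e=snap('wrist','w4.png'); P=cloud(d,e)
print(rect(P,e,(.55,.73,.08,.2),.206,.23,.219))
go([(.434,-.096,.2,85.2)])
E
python3 wts.py
```

```text
{'c': (640.0, 140.6), 'mean': array([636.2, 141. ]), 'wh': (112, 60), 'ang': -4.8, 'z': np.float64(0.2204), 'n': 10334}
at [0.6395 0.1402 0.3063] ydir 85.2 tilt [-0.0028 -0.0007] t 18.1
[ 18.47 -25.25  10.71] 0.0
dish z 0.1157
[359. 150.] 44 [695, -417, 64, 27, 47] [46. 53. 65.]
[345. 159.] 22 [668, -366, 39, 9, 19] [44. 55. 64.]
[349. 180.] 48 [591, -375, 24, 24, 86] [47. 55. 61.]
[342. 198.] 48 [528, -351, 22, 23, 90] [47. 56. 61.]
[365. 202.] 49 [513, -426, 24, 22, 31] [49. 57. 61.]
[316. 222.] 46 [447, -259, 24, 21, 88] [52. 56. 61.]
[342. 224.] 50 [441, -348, 24, 25, 2] [46. 55. 59.]
[269. 227.] 44 [434, -97, 21, 25, 88] [50. 56. 62.]
[292. 227.] 46 [433, -175, 21, 25, 90] [51. 55. 61.]
```

View pics/w4.png

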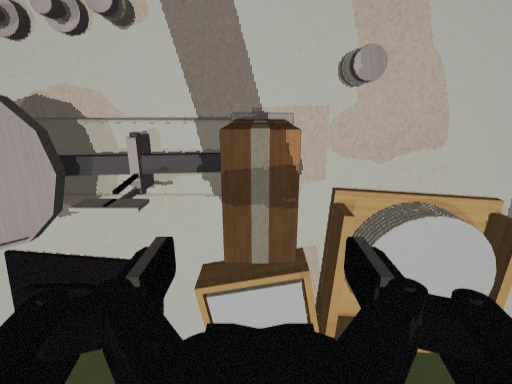

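All three cartons are stacked. The wrist view shows them in line (tape at column 260), the top one is at (640.0,140.6) mm, and the dish has risen to 116 mm, so the plate is on its stop. Now the first weight, at (434,-97) mm.

Emit:
arm_command(
  plan=[
    [[18.4,-25.3,3,0,0.6],[18.4,-25.3,3,0,0.6],[18.4,-25.3,5,0,0.6],[18.4,-25.3,8,0,0.6],[18.4,-25.3,12,0,0.6],[18.4,-25.3,17,0,0.6],[18.4,-25.3,19,0,0.6],[18.4,-25.3,19,0,0.6],[18.4,-25.3,23,0,0.6],[18.4,-25.3,26,0,0.6],[18.4,-25.3,26,0,0.6],[18.4,-25.3,26,0,0.1],[18.4,-25.3,26,0,0.1],[18.4,-25.3,26,0,0.1],[18.4,-25.3,26,0,0.1],[18.4,-25.3,23,0,0.1],[18.4,-25.3,17,0,0.1],[18.4,-25.3,11,0,0.1],[18.4,-25.3,8,0,0.1],[18.4,-25.3,8,0,0.1]],
  ],
  force=40,
)

```text
clock: 20.65
ee_pos: [0.437, -0.0968, 0.2315]
tcp_rot: [0.042, 0.999, 0.0, 0.003]
force: [-0.4, -0.3, -2.4]
opening: 0.0244
grasp_force: 40.0
```

```bash
python3 - <<'E'
from meas import *
go([(.590,-.127,.225,85.2),(.590,-.127,.163,85.2),(.433,-.175,.2,85.2),(.433,-.175,.046,85.2)])
E
```

```text
at [ 0.437  -0.0968  0.2315] ydir 85.2 tilt [0.0063 0.0003] t 20.65
[-15.5   -1.73   0.74] -0.0
[-15.46  -1.73   6.94] -0.0
[-0.24 -7.83  3.14] -0.0
[-0.15 -7.84 18.54] -0.0
```

Emit:
arm_command(
  plan=[
    [[-15.4,-1.7,0,0,0.1],[-15.4,-1.7,0,0,0.1],[-15.4,-1.7,0,0,0.1],[-15.4,-1.7,1,0,0.1],[-15.4,-1.7,4,0,0.1],[-15.4,-1.7,5.5,0,0.1],[-15.4,-1.7,6.5,0,0.1],[-15.4,-1.7,6.8,0,0.1],[-15.4,-1.7,6.8,0,0.1],[-15.4,-1.7,6.8,0,0.3],[-15.4,-1.7,6.8,0,0.5],[-15.4,-1.7,6.8,0,0.5],[-15.4,-1.7,6.8,0,0.5],[-15.4,-1.7,4,0,0.5],[-15.4,-1.7,-1,0,0.6],[-10,-4,-2,0,0.6],[-5,-7.8,0,0,0.6],[-0.1,-7.8,3,0,0.6],[-0.1,-7.8,5,0,0.6],[-0.1,-7.8,5,0,0.6]],
  ],
)

```text
clock: 23.15
ee_pos: [0.429, -0.174, 0.1775]
tcp_rot: [0.042, 0.999, 0.0, -0.001]
force: [1.1, 0.0, 0.4]
opening: 0.0512
grasp_force: 0.0
```

```bash
python3 wts.py; python3 - <<'E'
from meas import *
p,d,e=snap('wrist'); P=cloud(d,e)
for b in blobs(P,(.39,.48,-.23,-.12),.044,.066,200): print('w',*b)
go([(.433,-.175,.046,85.2)])
p,d,e=snap('top'); P=cloud(d,e)
for b in blobs(P,(.5,.72,-.3,-.06),.145,.18,20): print('D',*b)
E
```

```text
dish z 0.1156
[360. 150.] 43 [695, -417, 64, 23, 44] [46. 59. 65.]
[345. 159.] 21 [669, -367, 38, 6, 18] [45. 55. 65.]
[349. 180.] 46 [591, -376, 21, 23, 3] [50. 56. 60.]
[342. 198.] 46 [528, -352, 23, 25, 3] [47. 56. 60.]
[364. 202.] 49 [513, -426, 23, 24, 12] [50. 57. 62.]
[343. 224.] 48 [441, -347, 23, 24, 42] [50. 56. 61.]
w [260. 188.] 656 [433, -174, 25, 25, 25] [50. 57. 58.]
at [ 0.431  -0.1744  0.1792] ydir 85.2 tilt [ 0.0012 -0.0007] t 23.25
[-0.19 -0.03 13.32] 0.0
D [278. 177.] 59 [583, -126, 23, 24, 88] [155. 171. 175.]
```

Emit:
arm_command(
  plan=[
    [[-0.1,0,5,0,0.6],[-0.1,0,10,0,0.6],[-0.1,0,13.3,0,0.6],[-0.1,0,13.3,0,0.6],[-0.1,0,13.3,0,0.1],[-0.1,0,13.3,0,0.1],[-0.1,0,13.3,0,0.1],[-0.1,0,13.3,0,0.1],[0,0,10,0,0.1],[0,0,4,0,0.1],[0,0,-2,0,0.1],[0,0,-5,0,0.1],[0,0,-5,0,0.1],[0,0,-5,0,0.1],[0,0,-5,0,0.1]],
  ],
)

```text
clock: 25.18
ee_pos: [0.4292, -0.174, 0.227]
tcp_rot: [0.042, 0.999, 0.0, -0.001]
force: [-0.2, 0.1, -2.3]
opening: 0.0245
grasp_force: 40.1
```

```bash
python3 - <<'E'
from meas import *
go([(.560,-.173,.225,85.2),(.560,-.173,.163,85.2),(.4467,-.2585,.2,85.2),(.4467,-.2585,.046,85.2)])
E
```

```text
at [ 0.4292 -0.174   0.227 ] ydir 85.2 tilt [-0.0026  0.0004] t 25.18
[-13.03   1.19   0.16] 0.0
[-13.04   1.19   6.36] 0.0
[-2.46 -8.27  2.69] 0.0
[-2.5  -8.28 18.09] 0.0
```

Emit:
arm_command(
  plan=[
    [[-13,0.7,0,0,0.1],[-13,0.7,0,0,0.1],[-13,0.7,0,0,0.1],[-13,0.7,3,0,0.1],[-13,0.7,5,0,0.1],[-13,0.7,6.2,0,0.1],[-13,0.7,6.2,0,0.1],[-13,0.7,6.2,0,0.1],[-13,0.7,6.2,0,0.3],[-13,0.7,6.2,0,0.5],[-13,0.7,6.2,0,0.5],[-13,0.7,6.2,0,0.5],[-13,0.7,3,0,0.5],[-13,0.7,-2,0,0.6],[-8,-4,-2,0,0.6],[-2.3,-8.3,1,0,0.6],[-2.3,-8.3,6,0,0.6],[-2.3,-8.3,6,0,0.6],[-2.3,-8.3,6,0,0.6],[-2.3,-8.3,6,0,0.6]],
  ],
)

```text
clock: 27.68
ee_pos: [0.4484, -0.2587, 0.1704]
tcp_rot: [0.041, 0.999, -0.001, 0.002]
force: [-0.9, 1.0, 1.2]
opening: 0.0515
grasp_force: 0.0
```

```bash
cat > st.py <<'E'
import sys
from meas import *
# args: next weight x y
x,y=map(float,sys.argv[1:3])
p,d,e=snap('wrist'); P=cloud(d,e)
for b in blobs(P,(x-.05,x+.05,y-.05,y+.05),.046,.066,200): print('w',*b)
go([(x,y,.046,85.2)])
p,d,e=snap('top'); P=cloud(d,e)
print('dish z',np.nanmedian(P[...,2][(abs(P[...,0]-.614)<.07)&(abs(P[...,1]+.1776)<.06)&(P[...,2]>.07)&(P[...,2]<.125)]))
for b in blobs(P,(.5,.72,-.3,-.06),.135,.18,20): print('D',*b)
for b in blobs(P,(0.3,.62,-.48,-.06),.044,.066,20): print(*b)
E
python3 st.py .4467 -.2585
```

```text
w [260. 188.] 694 [448, -258, 25, 25, 45] [51. 57. 58.]
at [ 0.4481 -0.2587  0.1701] ydir 85.3 tilt [ 0.0028 -0.0013] t 27.73
[ 0.18  0.02 12.41] 0.002
dish z 0.11566556932361105
D [293. 181.] 286 [575, -174, 99, 46, 19] [136. 150. 177.]
[349. 180.] 39 [592, -377, 22, 20, 85] [50. 56. 63.]
```

Emit:
arm_command(
  plan=[
    [[0,0,5,0,0.6],[0,0,10,0,0.6],[0,0,12.4,0,0.6],[0,0,12.4,0,0.6],[0,0,12.4,0,0.1],[0,0,12.4,0,0.1],[0,0,12.4,0,0.1],[0,0,12.4,0,0.1],[0,0,9,0,0.1],[0,0,3,0,0.1],[0,0,-3,0,0.1],[0,0,-5.5,0,0.1],[0,0,-5.5,0,0.1],[0,0,-5.5,0,0.1],[0,0,-5.5,0,0.1]],
  ],
)

```text
clock: 29.65
ee_pos: [0.4452, -0.2584, 0.2218]
tcp_rot: [0.042, 0.999, 0.0, -0.001]
force: [-0.2, 0.2, -1.9]
opening: 0.0244
grasp_force: 40.0
```

```bash
python3 - <<'E'
from meas import *
p,d,e=snap('top','t5.png'); P=cloud(d,e)
for b in blobs(P,(.5,.72,-.3,-.06),.145,.18,20): print('D',*b)
go([(.582,-.226,.225,85.2),(.582,-.226,.163,85.2),(.441,-.348,.2,85.2),(.441,-.348,.046,85.2)])
E
```

```text
D [290. 172.] 59 [599, -164, 23, 24, 89] [158. 172. 175.]
D [295. 186.] 129 [553, -181, 45, 44, 64] [146. 155. 178.]
at [ 0.4453 -0.2585  0.2219] ydir 85.2 tilt [-0.0026  0.0006] t 29.7
[-13.35   4.39  -0.34] -0.0
[-13.36   4.38   5.86] -0.0
[-0.32 -8.95  2.19] -0.0
[-0.36 -8.96 17.58] -0.0
```

```bash
python3 - <<'E'
from meas import *
a=cv2.imread('pics/t5.png')[130:250,220:400]
p,d,e=snap('scene','s5.png'); b=cv2.imread('pics/s5.png')[120:320,140:340]
o=np.hstack([cv2.resize(a,(400,400),interpolation=cv2.INTER_CUBIC),cv2.resize(b,(400,400),interpolation=cv2.INTER_CUBIC)])
cv2.imwrite('pics/c5.png',o)
E
```

View pics/c5.png

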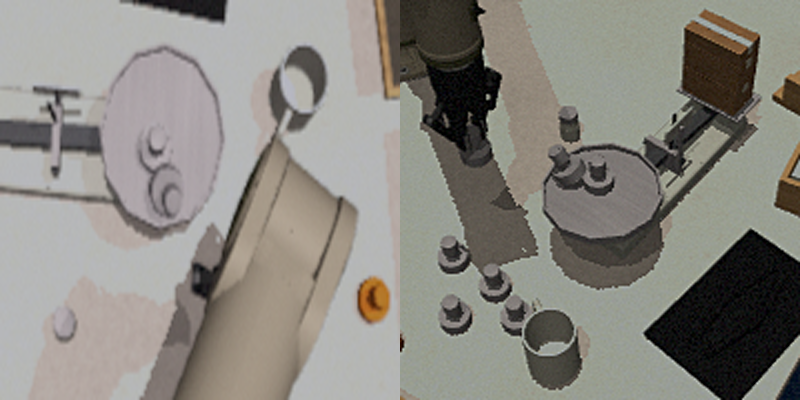

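Weight 1 was knocked inside the dish, from (583,-126) to (599,-164) mm, so weight 2 landed tilted on its disc edge. The picture shows this, with knobs at about (152,140) and (168,195). I put weight 3 in a free spot at (669,-161) mm first, then lift weight 2 again.

```bash
python3 - <<'E'
from meas import *
go([(.6686,-.1614,.26,85.2),(.6686,-.1614,.163,85.2),(.553,-.181,.26,85.2)])
E
```

```text
at [ 0.4455 -0.2587  0.2221] ydir 85.2 tilt [-0.0022  0.0005] t 29.75
[-21.41  11.56  -3.83] -0.0
[-21.43  11.56   5.87] -0.0
[-10.06   8.64  -3.81] -0.0
```

Emit:
arm_command(
  plan=[
    [[0,0,-3.8,0,0.1],[-6,3,-3.8,0,0.1],[-12,7,-3.8,0,0.1],[-18,10,-3.8,0,0.1],[-21.3,11.5,-3.8,0,0.1],[-21.3,11.5,-3.8,0,0.1],[-21.3,11.5,0,0,0.1],[-21.3,11.5,4,0,0.1],[-21.3,11.5,5.7,0,0.1],[-21.3,11.5,5.7,0,0.1],[-21.3,11.5,5.7,0,0.28],[-21.3,11.5,5.7,0,0.42],[-21.3,11.5,5.7,0,0.42],[-21.3,11.5,3,0,0.42],[-21.3,11.5,-3,0,0.42],[-15,8,-6,0,0.6],[-9,4,-6,0,0.6],[-3,2,-6,0,0.6],[-1,1,-6,0,0.6],[-1,1,-6,0,0.6]],
  ],
)

```text
clock: 32.25
ee_pos: [0.4537, -0.2525, 0.2849]
tcp_rot: [0.045, 0.999, 0.0, 0.001]
force: [1.5, 0.5, 1.4]
opening: 0.0513
grasp_force: 0.0
```

```bash
python3 - <<'E'
from meas import *
p,d,e=snap('top'); P=cloud(d,e)
for b in blobs(P,(.5,.72,-.3,-.06),.145,.18,20): print('D',*b)
print('knob top part'); 
for b in blobs(P,(.5,.72,-.3,-.06),.164,.185,8): print('D',*b)
print('disc'); 
for b in blobs(P,(.5,.72,-.3,-.06),.125,.145,8): print('D',*b)
m=(P[...,0]>.52)&(P[...,0]<.585)&(P[...,1]>-.215)&(P[...,1]<-.15)&(P[...,2]>.12)
for v,u in list(zip(*np.nonzero(m)))[::6]: print(u,v,(P[v,u]*1000).round().astype(int),end=';')
go([(.553,-.181,.26,85.2)])
E
```

```text
D [289. 151.] 62 [668, -164, 24, 25, 47] [155. 170. 175.]
D [290. 172.] 59 [600, -165, 22, 24, 87] [153. 170. 175.]
D [295. 186.] 129 [554, -179, 41, 49, 80] [146. 155. 178.]
knob top part
D [289. 150.] 51 [669, -164, 24, 24, 44] [168. 172. 175.]
D [291. 171.] 51 [600, -165, 23, 23, 73] [166. 170. 175.]
D [297. 189.] 61 [542, -184, 25, 27, 89] [165. 174. 181.]
disc
D [281. 146.] 9 [696, -138, 5, 23, 27] [126. 128. 130.]
D [288. 155.] 102 [668, -163, 43, 46, 90] [130. 136. 140.]
D [273. 152.] 8 [675, -113, 3, 29, 44] [125. 127. 131.]
D [315. 156.] 23 [659, -252, 63, 9, 30] [126. 127. 130.]
D [289. 175.] 116 [592, -168, 63, 46, 21] [130. 136. 141.]
D [320. 175.] 14 [595, -264, 4, 35, 76] [125. 128. 131.]
D [301. 186.] 11 [557, -202, 16, 9, 40] [137. 143. 144.]
D [292. 191.] 22 [540, -169, 27, 10, 41] [134. 138. 144.]
D [278. 193.] 9 [538, -126, 21, 5, 52] [125. 128. 129.]
D [309. 192.] 8 [539, -226, 3, 26, 39] [126. 127. 128.]
D [299. 196.] 11 [527, -192, 4, 30, 7] [126. 127. 129.]
288 178 [ 585 -159  138];288 179 [ 581 -159  137];294 179 [ 580 -178  145];287 180 [ 579 -156  133];293 1
[... 313 characters left out ...]
  168];288 186 [ 557 -158  145];294 186 [ 553 -175  165];301 186 [ 557 -200  143];292 187 [ 554 -171  142];298 187 [ 546 -185  186];286 188 [ 555 -153  120];293 188 [ 546 -172  165];299 188 [ 544 -189  178];289 189 [ 546 -160  148];295 189 [ 541 -177  179];301 189 [ 541 -195  179];292 190 [ 544 -171  140];298 190 [ 539 -187  169];292 191 [ 541 -171  138];298 191 [ 535 -186  177];291 192 [ 537 -167  145];297 192 [ 532 -183  174];292 193 [ 536 -171  132];298 193 [ 529 -186  171];297 195 [ 531 -188  122];287 196 [ 527 -155  129];299 196 [ 526 -194  130];289 197 [ 523 -161  127];295 197 [ 523 -181  127];at [ 0.4558 -0.2508  0.2846] ydir 85.0 tilt [0.003  0.0006] t 32.3
[-9.07  7.79  2.5 ] -0.003
```

Emit:
arm_command(
  plan=[
    [[-8,5,-1,-0.15,0.6],[-9.5,7,2.5,-0.3,0.6],[-10,7.4,2.5,-0.49,0.6],[-10,7.4,2.5,-0.49,0.6],[-10,7.4,2.5,-0.49,0.6],[-10,7.4,2.5,-0.49,0.6],[-10,7.4,2.5,-0.49,0.6]],
  ],
)

```text
clock: 33.17
ee_pos: [0.5624, -0.1849, 0.2589]
tcp_rot: [-0.201, 0.98, -0.0, 0.0]
force: [0.7, 0.4, 1.0]
opening: 0.0515
grasp_force: 0.0
```

```bash
python3 - <<'E'
from meas import *
go([(.544,-.184,.168,113)])
p,d,e=snap('wrist','w6.png'); P=cloud(d,e)
for b in blobs(P,(.5,.72,-.3,-.06),.160,.19,100): print('D',*b)
E
```

```text
at [ 0.5624 -0.1849  0.2589] ydir 113.2 tilt [ 0.0009 -0.    ] t 33.17
[1.67 0.81 9.08] 0.003
D [270. 175.] 998 [542, -184, 31, 25, 22] [170. 177. 182.]
D [263. 246.] 812 [600, -165, 25, 25, 65] [163. 172. 174.]
D [236. 309.] 728 [668, -162, 24, 25, 15] [162. 172. 173.]
```

View pics/w6.png

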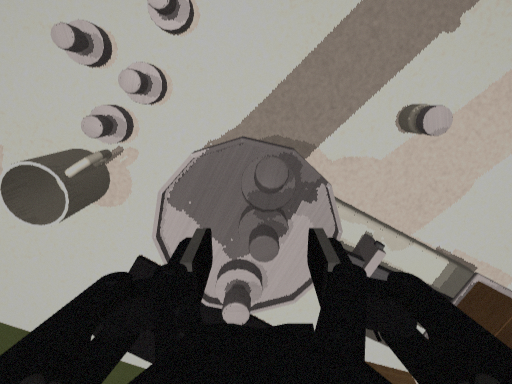

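The wrist view shows weight 2's knob at (270,175), leaning towards the rim. Weight 1 is at (263,246) and weight 3 at (236,309). I grip and lift weight 2.

Emit:
arm_command(
  plan=[
    [[1.7,0.8,3,0,0.6],[1.7,0.8,7,0,0.6],[1.7,0.8,9,0,0.6],[1.7,0.8,9,0,0.6],[1.7,0.8,9,0,0.1],[1.7,0.8,9,0,0.1],[1.7,0.8,9,0,0.1],[1.7,0.8,9,0,0.1],[1.7,0.8,7,0,0.1],[1.7,0.8,4,0,0.1],[1.7,0.8,0,0,0.1],[1.7,0.8,-3,0,0.1],[1.7,0.8,-3,0,0.1],[1.7,0.8,-3,0,0.1]],
  ],
  force=30,
)

```text
clock: 34.98
ee_pos: [0.5434, -0.1834, 0.2868]
tcp_rot: [-0.202, 0.979, 0.0, -0.001]
force: [0.6, -0.9, -1.6]
opening: 0.0248
grasp_force: 30.2
```

```bash
python3 - <<'E'
from meas import *
p,d,e=snap('wrist','w7.png'); p2,d2,e2=snap('scene','s7.png')
b=cv2.imread('pics/s7.png')[100:300,140:340]
cv2.imwrite('pics/c7.png',np.hstack([cv2.resize(cv2.imread('pics/w7.png'),(400,300)),cv2.resize(b,(300,300))]))
p,d,e=snap('top'); P=cloud(d,e)
for b in blobs(P,(.5,.72,-.3,-.06),.160,.18,10): print('D',*b)
go([(.604,-.234,.20,85)])
E
```

```text
D [289. 150.] 42 [669, -160, 17, 24, 71] [164. 172. 174.]
at [ 0.5432 -0.1834  0.2866] ydir 113.3 tilt [-0.0029  0.0005] t 35.12
[-3.6  -7.06  8.64] 0.494
```

View pics/c7.png

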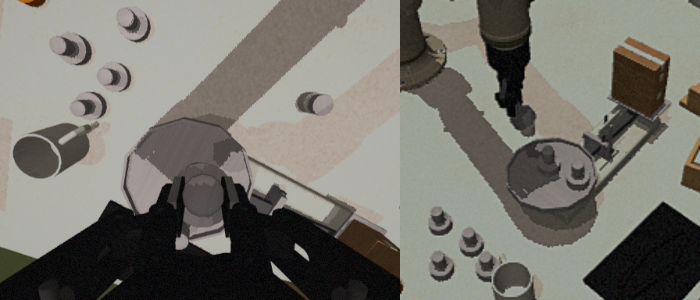

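Emit:
arm_command(
  plan=[
    [[-2,-4,0,0,0.1],[-3.2,-6.2,2,0,0.1],[-3.2,-6.2,6,0,0.1],[-3.2,-6.2,9,0,0.1],[-3.2,-6.2,11,0,0.1],[-3.2,-6.2,11.8,0,0.1],[-3.2,-6.2,11.8,0,0.1],[-3.2,-6.2,11.8,0,0.1],[-3.2,-6.2,11.8,0,0.25],[-3.2,-6.2,11.8,0,0.42],[-3.2,-6.2,11.8,0,0.42],[-3.2,-6.2,11.8,0,0.42],[-3.2,-6.2,8,0,0.42],[-3.2,-6.2,2,0,0.42],[-3.2,-6.2,-1,0,0.42],[2,-8,-1,0.2,0.6],[8,-10,-1,0.4,0.6],[11,-12,3,0.49,0.6],[11,-12,3,0.49,0.6],[11,-12,3,0.49,0.6]],
  ],
)

```text
clock: 37.62
ee_pos: [0.491, -0.3368, 0.2586]
tcp_rot: [0.041, 0.999, 0.0, 0.0]
force: [-0.4, 0.1, 1.1]
opening: 0.0514
grasp_force: 0.0
```

```bash
sed -i 's/\.62,-\.48/.62,-.48/' st.py; python3 st.py .441 -.348
```

```text
w [247. 125.] 413 [441, -346, 25, 24, 83] [55. 57. 59.]
at [ 0.4916 -0.3365  0.259 ] ydir 85.4 tilt [ 0.0011 -0.    ] t 37.67
[ 4.97 -1.56 21.29] 0.003
dish z 0.11562104293754927
D [289. 152.] 105 [666, -162, 44, 42, 75] [136. 160. 173.]
D [308. 167.] 123 [618, -223, 43, 46, 58] [136. 140. 174.]
D [290. 173.] 119 [601, -166, 42, 42, 56] [135. 144. 175.]
[349. 180.] 46 [591, -376, 21, 23, 80] [47. 55. 63.]
```

Emit:
arm_command(
  plan=[
    [[3,-1.5,4,0,0.6],[4.9,-1.5,10,0,0.6],[4.9,-1.5,14,0,0.6],[4.9,-1.5,14,0,0.6],[4.9,-1.5,19,0,0.6],[4.9,-1.5,21.3,0,0.6],[4.9,-1.5,21.3,0,0.6],[4.9,-1.5,21.3,0,0.1],[4.9,-1.5,21.3,0,0.1],[4.9,-1.5,21.3,0,0.1],[4.9,-1.5,21.3,0,0.1],[4.9,-1.5,18,0,0.1],[4.9,-1.5,12,0,0.1],[4.9,-1.5,6,0,0.1],[4.9,-1.5,0,0,0.1],[4.9,-1.5,0,0,0.1],[4.9,-1.5,0,0,0.1],[4.9,-1.5,0,0,0.1]],
  ],
  force=40,
)

```text
clock: 39.98
ee_pos: [0.4395, -0.3476, 0.2567]
tcp_rot: [0.042, 0.999, 0.001, -0.001]
force: [0.1, -0.4, -1.3]
opening: 0.0248
grasp_force: 40.0
```

```bash
cat > d.py <<'E'
from meas import *
p,d,e=snap('top'); P=cloud(d,e)
print('dish z',np.nanmedian(P[...,2][(abs(P[...,0]-.614)<.07)&(abs(P[...,1]+.1776)<.06)&(P[...,2]>.07)&(P[...,2]<.125)]))
for b in blobs(P,(.5,.72,-.3,-.06),.12,.18,40): print('D',*b)
for b in blobs(P,(.5,.72,-.3,-.06),.15,.18,20): print('K',*b)
E
python3 d.py; python3 -c "
from meas import *
go([(.562,-.202,.26,85.4),(.562,-.202,.1635,85.4),(.528,-.351,.26,85.4)])"
```

```text
dish z 0.11580329712377435
D [295. 159.] 371 [623, -192, 186, 150, 32] [121. 128. 172.]
D [307. 168.] 180 [620, -223, 46, 51, 50] [124. 137. 173.]
D [270. 180.] 48 [584, -100, 104, 19, 20] [121. 124. 130.]
D [290. 174.] 179 [599, -166, 48, 47, 77] [125. 138. 174.]
K [289. 151.] 61 [668, -163, 24, 24, 63] [155. 170. 175.]
K [308. 166.] 60 [618, -222, 24, 24, 2] [156. 170. 175.]
K [290. 172.] 58 [599, -165, 22, 24, 85] [157. 172. 176.]
at [ 0.4396 -0.3477  0.2567] ydir 85.2 tilt [-0.0026  0.0014] t 40.02
[-10.98  15.54  -0.34] -0.003
[-11.01  15.53   9.31] -0.003
[-8.84  0.41 -0.35] -0.003
```

Emit:
arm_command(
  plan=[
    [[-4,6,0,0,0.1],[-8,12,0,0,0.1],[-11,15.5,0,0,0.1],[-11,15.5,1,0,0.1],[-11,15.5,5,0,0.1],[-11,15.5,8,0,0.1],[-11,15.5,9.3,0,0.1],[-11,15.5,9.3,0,0.1],[-11,15.5,9.3,0,0.25],[-11,15.5,9.3,0,0.42],[-11,15.5,9.3,0,0.42],[-11,15.5,9.3,0,0.42],[-11,15.5,6,0,0.42],[-11,15.5,0,0,0.42],[-10,9,0,0,0.6],[-9,4,3,0,0.6],[-8.9,0.4,6,0,0.6],[-8.9,0.4,6,0,0.6],[-8.9,0.4,6,0,0.6],[-8.9,0.4,6,0,0.6]],
  ],
)

```text
clock: 42.52
ee_pos: [0.5304, -0.3506, 0.1993]
tcp_rot: [0.041, 0.999, -0.0, 0.001]
force: [0.4, 1.0, -1.2]
opening: 0.0511
grasp_force: 0.0
```

```bash
python3 st.py .528 -.351
```

```text
w [259. 179.] 559 [530, -351, 25, 25, 83] [52. 57. 59.]
at [ 0.5304 -0.3506  0.1993] ydir 85.3 tilt [ 0.0017 -0.0002] t 42.58
[ 0.26 -0.06 15.33] 0.002
dish z 0.11546885700945064
D [289. 152.] 112 [668, -162, 43, 41, 81] [136. 156. 174.]
D [307. 167.] 116 [619, -222, 44, 45, 45] [135. 152. 174.]
D [290. 173.] 113 [601, -165, 43, 45, 23] [135. 147. 175.]
D [302. 185.] 118 [561, -203, 44, 44, 18] [135. 140. 174.]
```

Emit:
arm_command(
  plan=[
    [[0.1,0,6,0,0.6],[0.1,0,12,0,0.6],[0.1,0,15.3,0,0.6],[0.1,0,15.3,0,0.6],[0.1,0,15.3,0,0.1],[0.1,0,15.3,0,0.1],[0.1,0,15.3,0,0.1],[0.1,0,15.3,0,0.1],[0.1,0,12,0,0.1],[0.1,0,6,0,0.1],[0.1,0,0,0,0.1],[0.1,0,-6,0,0.1],[0.1,0,-6,0,0.1],[0.1,0,-6,0,0.1],[0.1,0,-6,0,0.1]],
  ],
)

```text
clock: 44.5
ee_pos: [0.5276, -0.351, 0.2565]
tcp_rot: [0.042, 0.999, 0.001, -0.001]
force: [-0.5, 0.0, -2.1]
opening: 0.0248
grasp_force: 39.9
```

```bash
python3 d.py; python3 -c "
from meas import *
go([(.629,-.121,.26,85.4),(.629,-.121,.1635,85.4),(.513,-.427,.26,85.4)])"
```

```text
dish z 0.11590388468174462
D [294. 170.] 611 [614, -177, 181, 183, 70] [121. 132. 173.]
D [307. 168.] 177 [619, -222, 47, 47, 84] [125. 137. 173.]
D [290. 174.] 175 [599, -166, 46, 47, 32] [128. 137. 174.]
K [289. 151.] 61 [668, -163, 24, 25, 36] [155. 170. 176.]
K [308. 166.] 59 [619, -222, 25, 23, 30] [158. 170. 174.]
K [290. 172.] 57 [599, -165, 23, 24, 83] [159. 171. 176.]
K [303. 183.] 54 [561, -203, 23, 23, 65] [161. 171. 175.]
at [ 0.5277 -0.3511  0.2566] ydir 85.2 tilt [-0.0026  0.0015] t 44.55
[-8.17 23.77 -0.34] -0.003
[-8.2  23.76  9.31] -0.003
[ 0.83 -7.69 -0.35] -0.003
```

Emit:
arm_command(
  plan=[
    [[-2,6,0,0,0.1],[-4,12,0,0,0.1],[-6,18,0,0,0.1],[-8.2,23.8,0,0,0.1],[-8.2,23.8,0,0,0.1],[-8.2,23.8,4,0,0.1],[-8.2,23.8,8,0,0.1],[-8.2,23.8,9.3,0,0.1],[-8.2,23.8,9.3,0,0.1],[-8.2,23.8,9.3,0,0.25],[-8.2,23.8,9.3,0,0.42],[-8.2,23.8,9.3,0,0.42],[-8.2,23.8,9.3,0,0.42],[-8.2,23.8,6,0,0.42],[-8.2,23.8,0,0,0.42],[-6,18,-1,0,0.6],[-4,12,-1,0,0.6],[0,0,-1,0,0.6],[0,0,-1,0,0.6],[0,0,-1,0,0.6]],
  ],
)

```text
clock: 47.05
ee_pos: [0.5236, -0.3583, 0.269]
tcp_rot: [0.047, 0.999, -0.002, -0.0]
force: [0.9, -0.2, -0.3]
opening: 0.0514
grasp_force: 0.0
```

```bash
cat > f.py <<'E'
from meas import *
p,d,e=snap('scene'); p,d,e=snap('top','t9.png'); P=cloud(d,e)
print(rect(P,e,(.55,.73,.08,.2),.2,.26,.238), r.observe()['clock'],r.observe()['ee_pos'])
E
python3 d.py; python3 f.py
```

```text
dish z 0.10069500266176412
D [289. 152.] 61 [673, -163, 31, 34, 63] [121. 152. 158.]
D [277. 164.] 67 [632, -123, 39, 28, 62] [121. 153. 159.]
D [307. 167.] 71 [620, -220, 32, 32, 52] [121. 152. 159.]
D [290. 173.] 69 [601, -166, 23, 41, 89] [121. 153. 159.]
D [302. 185.] 74 [564, -202, 36, 44, 21] [121. 152. 157.]
K [289. 152.] 42 [668, -162, 21, 23, 3] [151. 154. 159.]
K [277. 163.] 43 [630, -122, 22, 22, 30] [151. 155. 159.]
K [308. 166.] 47 [619, -221, 23, 23, 39] [151. 154. 159.]
K [290. 173.] 47 [599, -165, 23, 24, 31] [151. 154. 159.]
K [302. 184.] 45 [559, -203, 22, 23, 90] [150. 154. 157.]
{'c': (635.5, 136.8), 'mean': array([635.1, 136.9]), 'wh': (117, 65), 'ang': -4.6, 'z': np.float64(0.236), 'n': 778} 47.2 [ 0.52870609 -0.35096815  0.26826054]
```

Emit:
arm_command(
  plan=[
    [[0,0,0,0,0.6],[0,0,0,0,0.6],[0,0,0,0,0.6],[0,0,0,0,0.6],[0,0,0,0,0.6],[0,0,0,0,0.6],[0,0,0,0,0.6],[0,0,0,0,0.6],[0,0,0,0,0.6],[0,0,0,0,0.6],[0,0,0,0,0.6],[0,0,0,0,0.6],[0,0,0,0,0.6],[0,0,0,0,0.6],[0,0,0,0,0.6],[0,0,0,0,0.6]],
  ],
)

```text
clock: 49.2
ee_pos: [0.5282, -0.3517, 0.2683]
tcp_rot: [0.042, 0.999, -0.0, -0.0]
force: [-0.3, -0.0, -0.3]
opening: 0.0517
grasp_force: 0.0
```

```bash
python3 d.py; python3 f.py; python3 -c "
from meas import *
snap('scene','s9.png'); a=cv2.imread('pics/s9.png')[90:310,140:380]; b=cv2.imread('pics/t9.png')[110:250,90:400]
cv2.imwrite('pics/c9.png',np.hstack([cv2.resize(a,(360,330)),cv2.resize(b,(440,330))]))"
```

```text
dish z 0.10123741397392472
D [288. 153.] 81 [670, -161, 35, 42, 28] [121. 152. 157.]
D [276. 165.] 83 [629, -117, 41, 38, 32] [121. 150. 157.]
D [307. 168.] 79 [620, -218, 38, 36, 3] [120. 151. 157.]
D [290. 173.] 62 [603, -167, 29, 32, 34] [122. 153. 158.]
D [302. 185.] 81 [560, -205, 36, 37, 26] [120. 151. 157.]
K [289. 152.] 45 [668, -163, 23, 23, 33] [151. 154. 159.]
K [277. 164.] 42 [629, -123, 22, 23, 41] [150. 155. 159.]
K [308. 166.] 45 [620, -224, 23, 21, 18] [150. 153. 158.]
K [290. 173.] 46 [599, -166, 23, 25, 87] [151. 154. 158.]
K [302. 184.] 43 [562, -204, 23, 20, 89] [151. 153. 158.]
{'c': (635.5, 136.6), 'mean': array([635. , 136.9]), 'wh': (117, 65), 'ang': -4.7, 'z': np.float64(0.236), 'n': 777} 49.35 [ 0.52817624 -0.35169855  0.26829336]
```

View pics/c9.png

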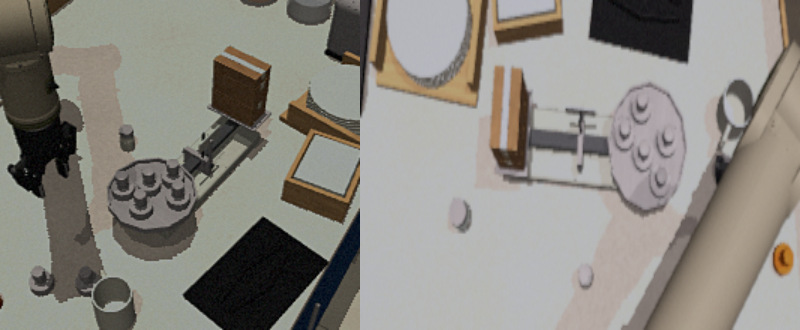

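The beam floats about 2 mm off level at each pan, roughly 0.012 rad. The picture shows the column neat at (240,85) and five weights standing flat in the dish at about (150,190). The arm is clear of everything, so I hand in.

```bash
python3 -c "
from station import job
print(job.job_done())"
```

```text
the job is handed in; nothing more can be done
None
```

I handed the job in with the three cartons in one neat column on the plate and five weights in the dish; by depth measurement the beam floats within about 0.012 rad of level, though the hand-in gave no verdict.

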